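# Index the mould turntable and lock it

## Task

Turn the turntable by its handle posts until the red post stands at the yellow pointer and the wheel has clicked into its notch there, then swing the blue-handled catch over so that its nose drops fully home into the scalloped rim and locks the wheel. The plaster mould on the wheel is fresh: do not touch it with the robot, and do not knock over or shift the vase beside it.

Things in the scene. Friction and masses are not known exactly. Their poses are not given: they have to be found in the camera images.
- indexer: Indexing turntable on a 490 x 560 x 20 mm plank board fixed to the table. Origin: on the wheel axis, on the table surface; z up, -x to the robot (within 9 degrees); the yellow pointer is 70 degrees clockwise from -x. Aluminium wheel 360 mm across, rim at z = 55 to 80 mm with 18 scallops. At +x outside the rim: a grey block, 70 mm high, with a sprung brass roller that clicks into the scallops.
- wheel (a joint): Wheel angle (rad), counterclockwise positive. 0: red post exactly at the yellow pointer, in a notch. Starts between -0.85 and -0.3, so turn it counterclockwise, one or two notches. The spring roller makes a notch every 0.349 rad (20 degrees) and draws the wheel to the nearest one when let go; passing a crest takes about 5 to 8 N at a post. No end stop within 2.9 rad. The catch, once home, blocks the wheel.
- wheel_axis (a point): Point on the wheel axis at the height of the wheel's flat top (80 mm above the table).
- red_post (a point): Middle of the red handle post: 127 mm off the axis, z = 101 mm. Four posts 90 degrees apart, three of them black; any may be pushed or gripped. Round bars 18 mm thick leaning outward 45 degrees, from 105 mm off the axis at the wheel top (z = 80 mm) to 148 mm at z = 122 mm. The mould's rim overhangs them: reach in with the tool leaning outward 30 to 45 degrees.
- pointer (a point): Top of the yellow pointer on the board, 200 mm from the wheel axis, z = 62 mm. A red stripe 30 mm wide on the wheel's top at the foot of the red post runs out to the rim, and ends at the pointer when the wheel is in place.
- mould: Fresh white plaster bowl mould, fixed on the wheel and turning with it; origin at the centre of its foot, on the wheel top (z = 80 mm). It flares from 60 mm radius at the foot (90 mm at z = 140 mm, 120 mm at z = 188 mm) to 125 mm radius at its rim, z = 200 mm. Must not be touched by the robot.
- latch (a joint): Angle of the locking catch about its level hinge (rad). 0: open, leaning outward 20 degrees past upright, resting there by its weight; grows as it swings inward to the wheel; 1.92: home, arm level, nose down in a scallop. Past about 0.7 it falls home by its own weight if the wheel is in a notch; otherwise it stops on top of the rim, well short of home.
- latch_hinge (a point): Middle of the catch's hinge, 245 mm from the wheel axis, z = 87 mm, 130 degrees counterclockwise (from above) round the axis from the pointer, at the robot's right. The hinge axis is level and tangential to the wheel, between two grey cheeks, 44 mm wide over all, that reach z = 98 mm.
- latch_bar (a point): Middle of the catch's blue T-bar handle, a level bar 80 mm long and 18 mm thick, parallel to the hinge axis, 64 mm from the hinge. Open, it stands about 286 mm from the wheel axis at z = 136 mm; home, 185 mm from the axis at z = 109 mm. Push it towards the wheel, over the top, from outside.
- vase: Cream vase, 105 mm tall, 80 mm at its widest, loose, standing on the board close to the right side of the wheel, 110 to 180 mm from the catch. Origin: centre of its underside.

How it is judged:
By the outcome, as a careful person would: the job done as asked, in the order asked, and still so for the second after the job is handed in, with the robot touching nothing.
It also fails if it takes over 54 s, if anything falls off the work surface, if the arm or the gripper's body presses on something with over 40 N, if the wrist force passes 120 N, or if a joint passes its speed limit or range.

## Robot

A 7-joint arm with a two-finger parallel gripper is mounted at the origin on the work surface. World frame = base frame: x ahead of the robot, y to its left, z up, the work surface at z = 0. Lengths are in m, angles in rad, forces in N, time in s.
With the tool pointing down it reaches from about 0.4 to 0.85 m from the base axis. Payload 4.5 kg.
Tool frame: the origin (TCP) lies midway between the tips of the shut fingers; the grasp point (between the pads) lies 19 mm behind it; z points along the fingers, y is the direction in which the jaws open and shut (so a half turn about z gives the same grasp; the last joint's range is limited). The gripper opens to 88 mm and grips with 3 to 60 N. Pads are 18 mm wide; open, the fingers measure 123 mm over their backs; the gripper's body (75 mm by 187 mm) begins 45 mm behind the grasp point.
Start: joints at [-1.167, 0.689, -0.195, 1.565, 0.157, 0.902, -0.215], TCP at [0.226, 0.583, 0.239] pointing down, gripper open.
Joint ranges: [-3.01, 3.01], [-0.46, 2.08], [-1.47, 1.51], [0.13, 2.56], [-1, 4.14], [0.04, 2.09], [-2.66, 2.66]. Speed limits (rad/s): [2.57, 2.57, 3.14, 3.14, 3.14, 3.14, 3.14].

## Interface

Orientations are given as a unit quaternion [x, y, z, w].
In Python, from plant import r gives the robot as it stands. The module is installed in compiled form; this text tells all that it offers.
- The arm moves only by the tool carry_out, never from a script. Its argument "commands" is a list of rows, each a list of 6 numbers: the shift along the tool's x, y, z in m, then the turn, a rotation vector about the tool's x, y, z in degrees. In form: [[dx, dy, dz, wx, wy, wz], ...]. A call has 1 to 12 rows; each row is the pose to reach, as a shift and turn from the pose commanded when the call began, along the tool's axes at that moment; what a row does not reach only later rows make up. A row lasts 1/10 s, in which the tool goes at most 50 mm and 8.59 degrees, less where a joint would pass 70% of its speed; a pose out of reach is approached as far as the arm can. A call with a gripper value outside its range is refused whole. "fingers" is the closure in counts, from 0 (fully open) to 255 (shut), set as the call begins (left out, the last holds). The fingers move at their own pace and stop on an object; "grip_force" is the grip in N (left out, the last holds). Time passes only in rows, so rows that repeat a pose let the fingers close. It gives the time, the measured TCP pose, the force and the opening at its end, in the units of the state.
- r.get_state(): the state, without advancing time (a new reading comes with each control period).
- r.snapshot(name): name is "scene" or "top" or "wrist"; returns a dict with "img" (400x640x3 uint8, blue, green, red), "intrinsics" (3x3 intrinsics, pixels), "k1" (the pictures are not rectified: a ray, as slopes to the right and down, at radius r is drawn at 1 + k1 r^2 times it, then the intrinsics apply), "extrinsics" (4x4, takes a point from camera to world coordinates); the wrist camera has in their place "tool_from_camera" (4x4, takes a point from camera to tool coordinates, whose origin is the TCP and whose axes are the flange's). Camera axes: x right, y down, z forward; pixel columns grow to the right and rows downward; lengths in m; the calibration is good to about 2 mm. A picture is of the moment at which its call begins: read the wrist's pose just before it. There is no depth.
- r.finish_job(): hands the job in, once; it reports no verdict.
Trained networks look in a picture, given as the dict that the camera call returned (one of the last four; its "shot" number tells which), for a name from the list of things; names that differ only in an ending like _2 or _b are one class to them, and where a whole thing is asked for, a point or a joint stands for the part that bears it (a point fixed in the world has none). Each returns a list of dicts, best first, with "p" (0 to 1); they miss things now and then, are a little off and sometimes report something else, mostly with a low value. They report only what shows in the picture. A call takes as long as a camera call.
- r.spot_in(picture, label): "xyz" ([x, y, z] in m, in world coordinates, good to about 4 mm: the middle of the surface that is visible of it).
- r.spot_point(picture, label): "xyz" ([x, y, z] in m, in world coordinates, good to about 4 mm: a listed point, or the origin of a listed thing).
The state is a dict: "clock": time; "q": joint angles; "qd": joint speeds; "joint_torque": joint torques, N m; "tool_pos": TCP position; "eef_rot": TCP orientation; "contact_force": force on the tool from outside, world axes, zero at the start; "moment": the same for the moment, N m; "opening": opening from 0.0 (shut) to 1.0 (fully open).
Only numpy, scipy, OpenCV 4.12 (cv2) and the standard library are available. Lean on these libraries where they do the work, as an engineer would, in place of code of your own. Each camera call takes 0.05 s, during which the arm holds its last target.

## Working session

There is one attempt and no reset: what is moved stays moved. The work goes in short steps, Python scripts to look and compute and a tool call to move; the robot and the scene stay as the last step left them, time stands still between calls to the robot, and variables do not carry over. Pictures are saved under pics/ and viewed, and the job is handed in when it is done.

Besides the shell and the picture viewer there is one more tool, called after "Emit:" by a JSON object that holds its "fn" and its "kwargs". carry_out: Moves the arm, as the interface text tells. Its arguments: {"type":"object","properties":{"commands":{"type":"array","items":{"type":"array","items":{"type":"number"}}},"fingers":{"type":"number"},"grip_force":{"type":"number"}},"required":["commands"]}

```bash
mkdir -p pics
cat > look.py <<'E'
import cv2,numpy as np
from plant import r
def snap(n,f):
    p=r.snapshot(n); cv2.imwrite('pics/'+f,p['img']); return p
E
python3 - <<'E'
from look import *
s=r.get_state();print({k:np.round(v,3) for k,v in s.items()})
for c in['scene','top']:
    p=snap(c,c+'0.png')
    print(c,np.round(p['extrinsics'],3).tolist(),p['intrinsics'].tolist(),p['k1'])
    for l in['wheel_axis','red_post','pointer','latch_hinge','latch_bar','vase','mould','indexer']:
        print(l,[(np.round(d['xyz'],3).tolist(),round(d['p'],2)) for d in r.spot_point(p,l)[:2]])
E
```

```text
{'clock': np.float64(0.0), 'q': array([-1.167,  0.69 , -0.195,  1.566,  0.157,  0.903, -0.215]), 'qd': array([-0.001, -0.001,  0.002, -0.001,  0.   , -0.001, -0.001]), 'joint_torque': array([-0.0000e+00, -5.2757e+01, -1.2670e+00, -1.5343e+01, -5.3000e-02,
        7.0000e-03,  0.0000e+00]), 'tool_pos': array([0.226, 0.582, 0.238]), 'eef_rot': array([ 0.184,  0.983, -0.001, -0.   ]), 'contact_force': array([-0.048,  0.054,  0.896]), 'moment': array([-0.016,  0.   ,  0.033]), 'opening': np.float64(1.002)}
scene [[-0.209, 0.733, -0.648, 1.061], [0.978, 0.154, -0.141, 0.095], [-0.003, -0.663, -0.749, 0.718], [0.0, 0.0, 0.0, 1.0]] [[413.96113517712945, 0.0, 318.1314399983979], [0.0, 413.96113517712945, 206.13017997794398], [0.0, 0.0, 1.0]] -0.10758889822291932
wheel_axis [([0.586, -0.087, 0.082], 0.89)]
red_post [([0.636, 0.026, 0.102], 0.92)]
pointer [([0.509, 0.099, 0.062], 0.62)]
latch_hinge [([0.473, -0.303, 0.084], 0.7)]
latch_bar [([0.445, -0.336, 0.138], 0.74)]
vase [([0.617, -0.33, 0.02], 0.97)]
mould [([0.585, -0.086, 0.075], 0.93)]
indexer [([0.585, -0.088, 0.002], 0.89)]
top [[0.019, -0.997, 0.08, 0.447], [-1.0, -0.019, -0.006, -0.009], [0.008, -0.08, -0.997, 1.227], [0.0, 0.0, 0.0, 1.0]] [[484.68652105578883, 0.0, 321.2969222211161], [0.0, 484.68652105578883, 206.2908605233743], [0.0, 0.0, 1.0]] -0.1198760899305678
wheel_axis [([0.585, -0.085, 0.084], 0.72)]
red_post [([0.638, 0.029, 0.104], 0.82)]
pointer [([0.513, 0.1, 0.06], 0.76)]
latch_hinge [([0.468, -0.305, 0.088], 0.83)]
latch_bar [([0.454, -0.34, 0.136], 0.96), ([0.61, -0.332, 0.021], 0.18)]
vase [([0.612, -0.333, 0.021], 0.88)]
mould [([0.585, -0.087, 0.08], 0.82)]
indexer [([0.586, -0.09, -0.002], 0.75)]
```

View pics/scene0.png

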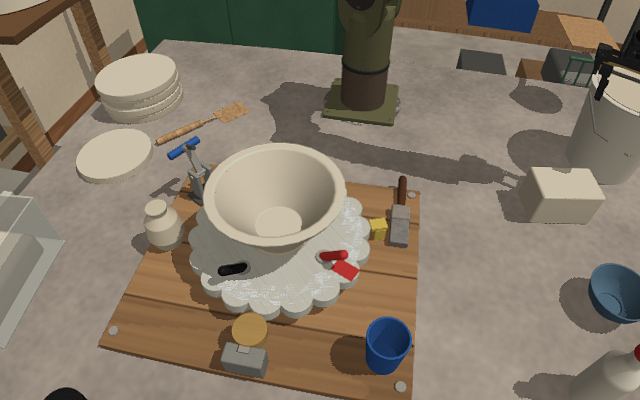

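View pics/top0.png

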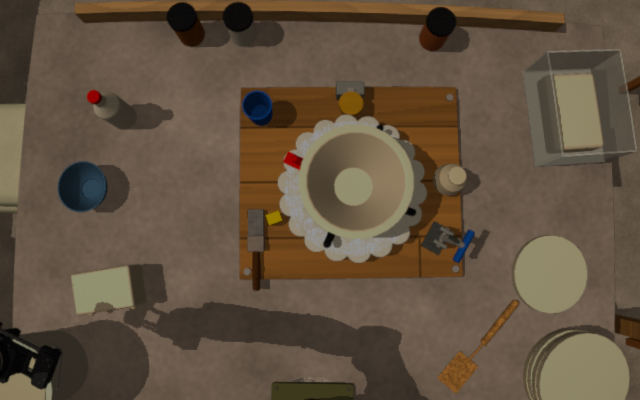

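```bash
cat >> look.py <<'E'
from scipy.spatial.transform import Rotation as R
AX=np.array([0.5855,-0.0868]); PA=111.8
def px2plane(p,u,v,z):
    K=p['intrinsics']; d=np.array([(u-K[0,2])/K[0,0],(v-K[1,2])/K[1,1]]); n=d.copy()
    for _ in range(20): n=d/(1+p['k1']*(n@n))
    E=p['extrinsics']; ray=E[:3,:3]@np.r_[n,1]; o=E[:3,3]
    return o+ray*(z-o[2])/ray[2]
def proj(p,X):
    E=p['extrinsics'];c=E[:3,:3].T@(np.array(X)-E[:3,3]);n=c[:2]/c[2];n=n*(1+p['k1']*(n@n))
    K=p['intrinsics'];return K[0,0]*n[0]+K[0,2],K[1,1]*n[1]+K[1,2]
def pose(r0,ang,z,lean,sgn=1,tang=0.):
    """TCP at radius r0,angle(deg),height; tool leaning outward by lean deg; y tool = sgn*tangent"""
    a=np.radians(ang);er=np.array([np.cos(a),np.sin(a),0]);et=np.array([-er[1],er[0],0]);ez=np.array([0,0,1.])
    l=np.radians(lean);zt=-np.sin(l)*er-np.cos(l)*ez;yt=sgn*et;xt=np.cross(yt,zt)
    return np.r_[AX,0]+r0*er+z*ez+tang*et, R.from_matrix(np.c_[xt,yt,zt])
def cmd(pos,rot,base=None):
    s=r.get_state(); 
    p0,r0=(s['tool_pos'],R.from_quat(s['eef_rot'])) if base is None else base
    return np.round(np.r_[r0.inv().apply(pos-p0),(r0.inv()*rot).as_rotvec(degrees=True)],4).tolist()
def st():
    s=r.get_state();print('t %.2f'%s['clock'],'q',np.round(s['q'],2),'pos',np.round(s['tool_pos'],4),'F',np.round(s['contact_force'],1),'op %.2f'%s['opening'])
E
python3 - <<'E'
from look import *
p=r.snapshot('top'); 
im=p['img'].astype(int); 
m=(im[...,2]>150)&(im[...,1]<60)&(im[...,0]<60); n,l,stt,c=cv2.connectedComponentsWithStats(m.astype('uint8'))
for i in range(1,n):
  if stt[i,4]>8:
    w=px2plane(p,*c[i],.08);d=w[:2]-AX;print(c[i],stt[i],w,np.hypot(*d),np.degrees(np.arctan2(d[1],d[0])))
print('cup top',px2plane(p,259,104,.09),px2plane(p,259,104,.06))
big=cv2.resize(p['img'][70:290,230:490],None,fx=3,fy=3/1.1 ,interpolation=cv2.INTER_CUBIC);cv2.imwrite('pics/top_big.png',cv2.resize(big,(780,600)))
for s in(1,-1):
  print(cmd(*pose(.25,66,.23,45,s)))
st()
E
```

```text
cup top [0.7823706 0.1388173 0.09     ] [0.79122375 0.14271131 0.06      ]
[-0.5896, -0.2446, 0.0087, 34.0904, 35.8058, -82.2953]
[-0.5896, -0.2446, 0.0087, 36.2658, -34.5284, 87.5469]
t 0.95 q [-1.17  0.69 -0.19  1.57  0.16  0.9  -0.22] pos [0.2259 0.5828 0.2388] F [-0.5  0.   1.4] op 1.00
```

View pics/top_big.png

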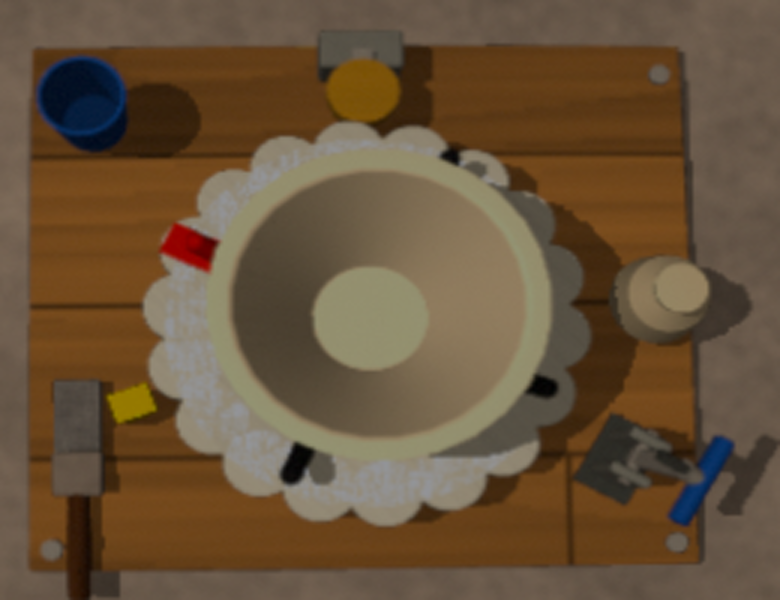

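Emit:
{"fn": "carry_out", "kwargs": {"commands": [[-0.53,-0.22,-0.03,36.3,-34.5,87.5],[-0.53,-0.22,-0.03,36.3,-34.5,87.5],[-0.53,-0.22,-0.03,36.3,-34.5,87.5],[-0.53,-0.22,-0.03,36.3,-34.5,87.5],[-0.53,-0.22,-0.03,36.3,-34.5,87.5],[-0.53,-0.22,-0.03,36.3,-34.5,87.5],[-0.53,-0.22,-0.03,36.3,-34.5,87.5],[-0.53,-0.22,-0.03,36.3,-34.5,87.5],[-0.53,-0.22,-0.03,36.3,-34.5,87.5],[-0.53,-0.22,-0.03,36.3,-34.5,87.5],[-0.53,-0.22,-0.03,36.3,-34.5,87.5],[-0.53,-0.22,-0.03,36.3,-34.5,87.5]], "fingers": 100}}

```text
clock: 2.15
tool_pos: [0.6426, 0.1818, 0.2685]
eef_rot: [0.776, 0.499, -0.323, 0.21]
contact_force: [0.8, 0.9, -0.1]
opening: 0.607
```

Run:
```python
from look import *
st()
for a in((.22,66,.194,45),(.1205,66,.0945,45)):
  print(cmd(*pose(*a,-1)))
for a in (66,90,112,120): print(a,[round(x,3) for x in pose(.1205,a,.0945,45,-1)[1].as_quat()])
```

```text
t 2.15 q [-0.67  1.14  0.46  0.77  0.13  1.86 -0.77] pos [0.6426 0.1818 0.2685] F [ 0.8  0.9 -0.1] op 0.61
[0.0192, 0.0572, 0.0868, -0.172, 0.2553, -0.4415]
[0.0198, 0.0577, 0.2276, -0.172, 0.2553, -0.4415]
66 [np.float64(0.775), np.float64(0.503), np.float64(-0.321), np.float64(0.208)]
90 [np.float64(0.653), np.float64(0.653), np.float64(-0.271), np.float64(0.271)]
112 [np.float64(0.517), np.float64(0.766), np.float64(-0.214), np.float64(0.317)]
120 [np.float64(0.462), np.float64(0.8), np.float64(-0.191), np.float64(0.331)]
```

Emit:
{"fn": "carry_out", "kwargs": {"commands": [[0.02,0.057,0.087,0,0,0],[0.02,0.057,0.087,0,0,0],[0.02,0.057,0.087,0,0,0],[0.02,0.057,0.087,0,0,0]]}}

```text
clock: 2.55
tool_pos: [0.6727, 0.1183, 0.1916]
eef_rot: [0.775, 0.503, -0.323, 0.207]
contact_force: [0.1, 0.3, 0.9]
opening: 0.604
```

Run:
```python
from look import *
st()
for c in ['wrist','scene']:
  p=snap(c,c+'1.png')
  print([(np.round(d['xyz'],3).tolist(),round(d['p'],2)) for d in r.spot_point(p,'red_post')[:2]])
for a in((.1205,66,.0945,45),):
  print(cmd(*pose(*a,-1)))
```

```text
t 2.55 q [-0.59  1.21  0.45  0.84  0.15  1.7  -0.74] pos [0.6727 0.1183 0.1916] F [0.1 0.3 0.9] op 0.60
[([0.637, 0.025, 0.101], 0.84)]
[([0.633, 0.025, 0.103], 0.82)]
[-0.0049, 0.0039, 0.1459, 0.162, -0.1839, 0.1145]
```

View pics/wrist1.png

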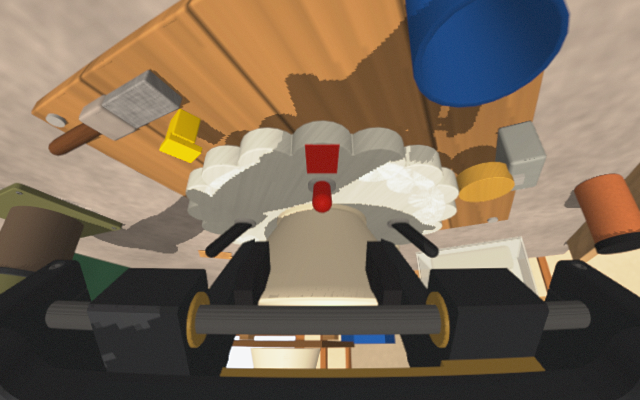

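View pics/scene1.png

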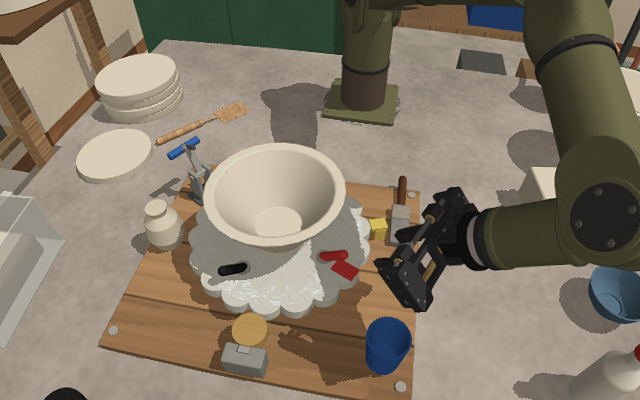

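Emit:
{"fn": "carry_out", "kwargs": {"commands": [[-0.005,0.004,0.04,0,0,0],[-0.005,0.004,0.08,0,0,0],[-0.005,0.004,0.115,0,0,0],[-0.005,0.004,0.13,0,0,0],[-0.005,0.004,0.142,0,0,0],[-0.005,0.004,0.142,0,0,0]]}}

```text
clock: 3.35
tool_pos: [0.6343, 0.0234, 0.0962]
eef_rot: [0.774, 0.504, -0.321, 0.208]
contact_force: [0.4, 1.5, 0.2]
opening: 0.61
```

Run:
```python
from look import *
st()
p=snap('wrist','wrist2.png')
s=r.get_state();base=(s['tool_pos'],R.from_quat(s['eef_rot']))
d=s['tool_pos'][:2]-AX;print(np.hypot(*d),np.degrees(np.arctan2(d[1],d[0])))
```

```text
t 3.35 q [-0.55  1.21  0.44  1.2   0.18  1.31 -0.78] pos [0.6343 0.0234 0.0962] F [0.4 1.5 0.2] op 0.61
0.12155789543629038 65.90244635165149
```

View pics/wrist2.png

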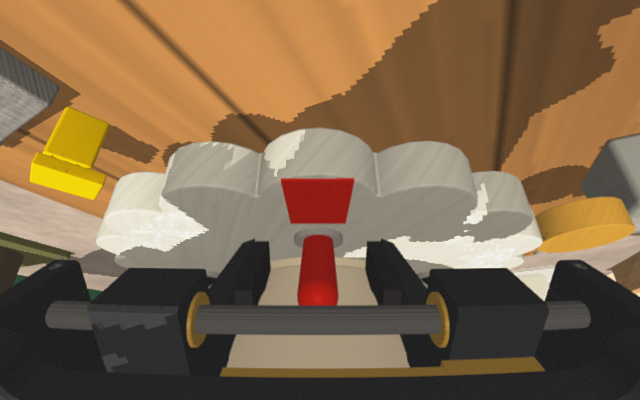

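Run:
```python
from look import *
base=pose(.121,66,.0955,45,-1)
for k in range(1,13): print([round(x,3) if i<3 else round(x,1) for i,x in enumerate(cmd(*pose(.121,66+2*k,.0955,45,-1),base=base))])
```

```text
[-0.0, -0.004, 0.0, -1.4, 0.0, -1.4]
[-0.0, -0.008, 0.0, -2.8, 0.0, -2.8]
[-0.001, -0.013, 0.001, -4.2, 0.0, -4.2]
[-0.001, -0.017, 0.001, -5.7, -0.0, -5.7]
[-0.001, -0.021, 0.001, -7.1, -0.0, -7.1]
[-0.002, -0.025, 0.002, -8.5, 0.0, -8.5]
[-0.003, -0.029, 0.003, -9.9, -0.0, -9.9]
[-0.003, -0.033, 0.003, -11.3, -0.0, -11.3]
[-0.004, -0.037, 0.004, -12.7, 0.0, -12.7]
[-0.005, -0.041, 0.005, -14.1, 0.0, -14.1]
[-0.006, -0.045, 0.006, -15.6, -0.0, -15.6]
[-0.007, -0.049, 0.007, -17.0, -0.0, -17.0]
```

Emit:
{"fn": "carry_out", "kwargs": {"commands": [[0,0,0,0,0,0],[0,0,0,0,0,0],[0,0,0,0,0,0],[0,0,0,0,0,0]], "fingers": 178, "grip_force": 15}}

```text
clock: 3.8
tool_pos: [0.635, 0.0234, 0.0964]
eef_rot: [0.775, 0.504, -0.321, 0.208]
contact_force: [-0.6, -0.6, 0.1]
opening: 0.306
```

Emit:
{"fn": "carry_out", "kwargs": {"commands": [[0,-0.004,0,-1.4,0,-1.4],[0,-0.008,0,-2.8,0,-2.8],[-0.001,-0.013,0.001,-4.2,0,-4.2],[-0.001,-0.017,0.001,-5.7,0,-5.7],[-0.001,-0.021,0.001,-7.1,0,-7.1],[-0.002,-0.025,0.002,-8.5,0,-8.5],[-0.003,-0.029,0.003,-9.9,0,-9.9],[-0.003,-0.033,0.003,-11.3,0,-11.3],[-0.004,-0.037,0.004,-12.7,0,-12.7],[-0.005,-0.041,0.005,-14.1,0,-14.1],[-0.006,-0.045,0.006,-15.6,0,-15.6],[-0.007,-0.049,0.007,-17,0,-17]]}}

```text
clock: 5.0
tool_pos: [0.5876, 0.0337, 0.0971]
eef_rot: [0.652, 0.654, -0.269, 0.272]
contact_force: [1.6, -1.6, -0.4]
opening: 0.299
```

Run:
```python
from look import *
st()
p=snap('wrist','wrist3.png')
p=snap('scene','scene3.png')
s=r.get_state()
d=s['tool_pos'][:2]-AX;print(np.hypot(*d),np.degrees(np.arctan2(d[1],d[0])))
print(cmd(*pose(.121,90,.0955,45,-1)))
```

```text
t 5.00 q [-0.73  1.1   0.46  1.65  0.4   0.85 -0.76] pos [0.5876 0.0337 0.0971] F [ 1.6 -1.6 -0.4] op 0.30
0.12112437363727753 90.08707721654885
[0.0006, 0.0002, 0.0008, 0.0187, -0.011, 0.1322]
```

View pics/wrist3.png

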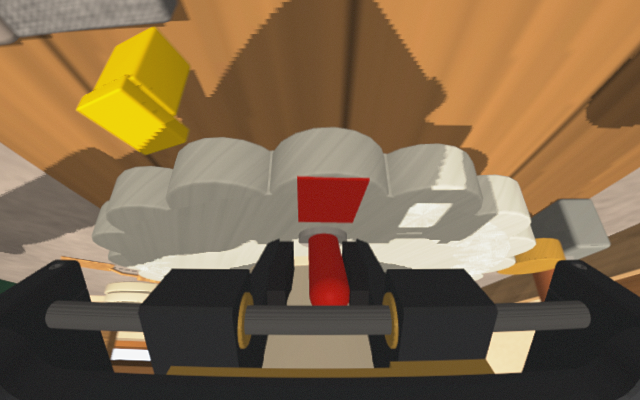

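View pics/scene3.png

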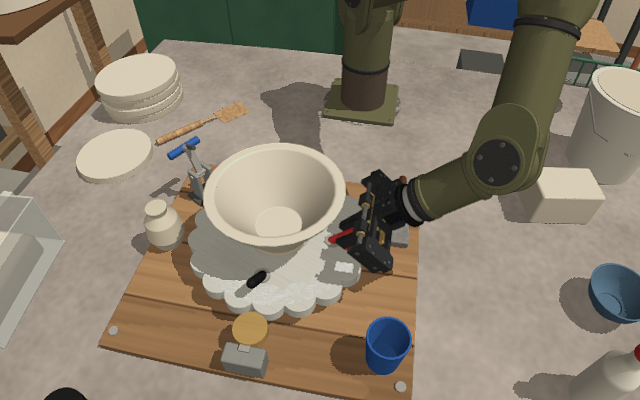

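Emit:
{"fn": "carry_out", "kwargs": {"commands": [[0,-0.004,0,-1.4,0,-1.4],[0,-0.008,0,-2.8,0,-2.8],[-0.001,-0.013,0.001,-4.2,0,-4.2],[-0.001,-0.017,0.001,-5.7,0,-5.7],[-0.001,-0.021,0.001,-7.1,0,-7.1],[-0.002,-0.025,0.002,-8.5,0,-8.5],[-0.003,-0.029,0.003,-9.9,0,-9.9],[-0.003,-0.033,0.003,-11.3,0,-11.3],[-0.004,-0.037,0.004,-12.7,0,-12.7],[-0.005,-0.041,0.005,-14.1,0,-14.1],[-0.006,-0.045,0.006,-15.6,0,-15.6],[-0.006,-0.045,0.006,-15.6,0,-15.6]]}}

```text
clock: 6.3
tool_pos: [0.5406, 0.0255, 0.0964]
eef_rot: [0.515, 0.767, -0.214, 0.317]
contact_force: [-0.0, -0.7, 0.9]
opening: 0.301
```

Run:
```python
from look import *
st()
p=snap('wrist','wrist4.png')
s=r.get_state()
d=s['tool_pos'][:2]-AX;print(np.hypot(*d),np.degrees(np.arctan2(d[1],d[0])))
p=snap('scene','scene4.png')
print([(np.round(d['xyz'],3).tolist(),round(d['p'],2)) for d in r.spot_point(p,'red_post')[:2]])
```

```text
t 6.30 q [-0.94  1.1   0.65  2.06  0.71  0.31 -0.87] pos [0.5406 0.0255 0.0964] F [-0.  -0.7  0.9] op 0.30
0.12079239566506601 111.70954922039762
[([0.54, 0.027, 0.101], 0.9)]
```

View pics/wrist4.png

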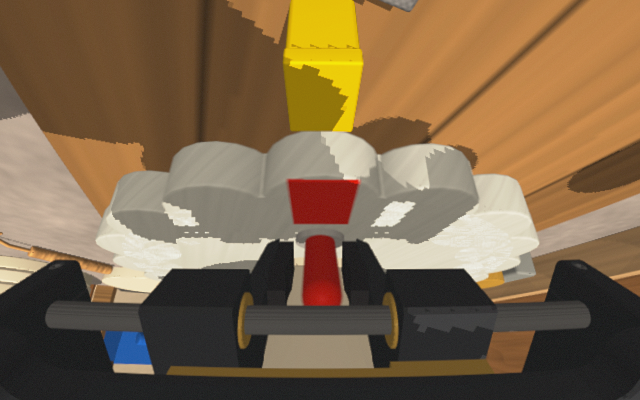

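View pics/scene4.png

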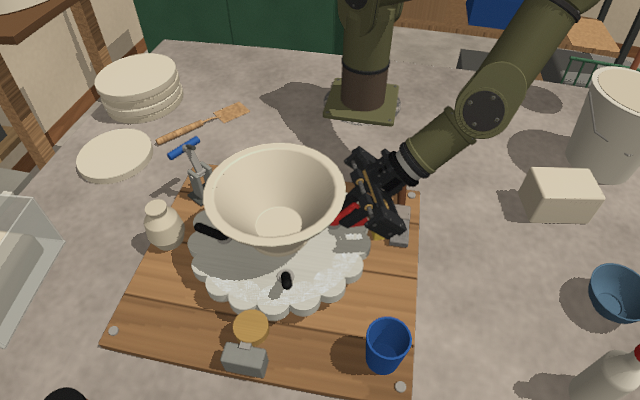

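Emit:
{"fn": "carry_out", "kwargs": {"commands": [[0,0,0,0,0,0],[0,0,0,0,0,0],[0,0,0,0,0,0],[0,0,0,0,0,0],[0,0,0,0,0,0]], "fingers": 100}}

```text
clock: 6.95
tool_pos: [0.5409, 0.0254, 0.0962]
eef_rot: [0.516, 0.767, -0.214, 0.317]
contact_force: [-0.7, -1.1, -0.1]
opening: 0.604
```

Emit:
{"fn": "carry_out", "kwargs": {"commands": [[0,0,-0.03,0,0,0],[0,0,-0.06,0,0,0],[0,0,-0.1,0,0,0],[0,0,-0.14,0,0,0],[0,0,-0.17,0,0,0],[0,0,-0.18,0,0,0]]}}

```text
clock: 7.55
tool_pos: [0.4932, 0.1461, 0.2248]
eef_rot: [0.515, 0.768, -0.211, 0.317]
contact_force: [0.3, 0.4, -0.6]
opening: 0.612
```

Run:
```python
from look import *
st()
p=snap('wrist','wrist5.png')
for c in('top','scene'):
  p=snap(c,c+'5.png')
  for l in ('red_post','pointer','latch_bar','latch_hinge','vase'):
    for d in r.spot_point(p,l)[:1]:
      x=np.array(d['xyz']);e=x[:2]-AX;print(c,l,np.round(x,3),round(d['p'],2),'r %.3f ang %.1f'%(np.hypot(*e),np.degrees(np.arctan2(e[1],e[0]))))
```

```text
t 7.55 q [-1.1   0.81  0.52  1.94  0.54  0.79 -0.74] pos [0.4932 0.1461 0.2248] F [ 0.3  0.4 -0.6] op 0.61
top red_post [0.539 0.03  0.102] 0.86 r 0.126 ang 111.8
top pointer [0.511 0.099 0.064] 0.59 r 0.200 ang 112.0
top latch_bar [ 0.453 -0.339  0.135] 0.73 r 0.285 ang -117.6
top latch_hinge [ 0.47  -0.306  0.088] 0.86 r 0.247 ang -117.8
top vase [ 0.612 -0.333  0.024] 0.94 r 0.247 ang -83.9
scene red_post [0.536 0.027 0.099] 0.69 r 0.124 ang 113.7
scene pointer [0.507 0.099 0.062] 0.89 r 0.202 ang 112.8
scene latch_bar [ 0.447 -0.339  0.136] 0.92 r 0.287 ang -118.8
scene latch_hinge [ 0.474 -0.301  0.087] 0.66 r 0.241 ang -117.5
scene vase [ 0.615 -0.326  0.018] 0.71 r 0.241 ang -83.0
```

View pics/wrist5.png

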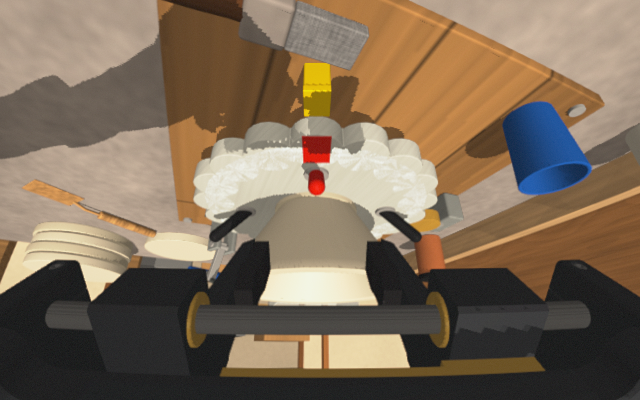

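View pics/top5.png

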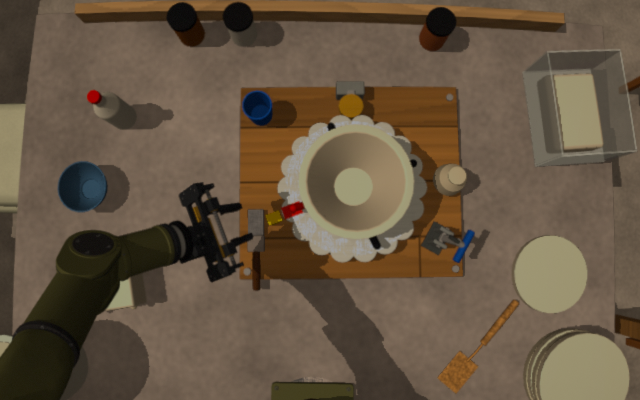

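Run:
```python
from look import *
_,q=pose(.33,-118.2,.3,0,1)
q2=R.from_rotvec([0,0,np.radians(25)])*q
print(cmd(np.array([.43,.05,.36]),q2))
p3,_=pose(.34,-118.2,.28,0,1)
print(p3,cmd(p3,q,base=(np.array([.43,.05,.36]),q2)))
```

```text
[-0.1406, -0.0936, -0.0524, 9.8731, 44.2518, 24.0102]
[ 0.42483274 -0.38644317  0.28      ] [-0.4361, 0.0192, 0.08, 0.0, 0.0, 25.0]
```

Emit:
{"fn": "carry_out", "kwargs": {"commands": [[-0.02,0,-0.05,0,0,0],[-0.14,-0.094,-0.052,9.9,44.3,24],[-0.14,-0.094,-0.052,9.9,44.3,24],[-0.14,-0.094,-0.052,9.9,44.3,24],[-0.14,-0.094,-0.052,9.9,44.3,24],[-0.14,-0.094,-0.052,9.9,44.3,24],[-0.14,-0.094,-0.052,9.9,44.3,24],[-0.14,-0.094,-0.052,9.9,44.3,24],[-0.14,-0.094,-0.052,9.9,44.3,24]], "fingers": 255}}

```text
clock: 9.1
tool_pos: [0.4292, 0.0496, 0.3592]
eef_rot: [0.726, 0.687, -0.001, 0.0]
contact_force: [-0.1, 0.0, 0.3]
opening: 0.005
```

Run:
```python
from look import *
st()
p3,q=pose(.34,-118.2,.28,0,1)
print(p3,cmd(p3,q))
```

```text
t 9.10 q [-0.51  0.29  0.39  1.94 -0.13  0.94 -0.11] pos [0.4292 0.0496 0.3592] F [-0.1  0.   0.3] op 0.01
[ 0.42483274 -0.38644317  0.28      ] [-0.4355, 0.02, 0.0797, -0.0369, 0.0903, 25.0167]
```

Emit:
{"fn": "carry_out", "kwargs": {"commands": [[-0.435,0.02,0.08,0,0,25],[-0.435,0.02,0.08,0,0,25],[-0.435,0.02,0.08,0,0,25],[-0.435,0.02,0.08,0,0,25],[-0.435,0.02,0.08,0,0,25],[-0.435,0.02,0.08,0,0,25],[-0.435,0.02,0.08,0,0,25],[-0.435,0.02,0.08,0,0,25],[-0.435,0.02,0.08,0,0,25],[-0.435,0.02,0.08,0,0,25],[-0.435,0.02,0.08,0,0,25]]}}

```text
clock: 10.2
tool_pos: [0.4265, -0.3829, 0.2774]
eef_rot: [0.857, 0.515, -0.001, -0.002]
contact_force: [0.6, 0.3, 0.1]
opening: 0.001
```

Run:
```python
from look import *
st()
p=snap('wrist','wrist6.png')
for l in ('latch_bar','latch_hinge'):
    for d in r.spot_point(p,l)[:1]:
      x=np.array(d['xyz']);e=x[:2]-AX;print(l,np.round(x,3),round(d['p'],2),'r %.3f ang %.1f'%(np.hypot(*e),np.degrees(np.arctan2(e[1],e[0]))))
p3,q=pose(.34,-118.2,.129,0,1)
print(p3,cmd(p3,q))
```

```text
t 10.20 q [ 0.39  0.61  0.45  1.69 -0.32  0.91  0.48] pos [ 0.4265 -0.3829  0.2774] F [0.6 0.3 0.1] op 0.00
latch_hinge [ 0.472 -0.303  0.084] 0.63 r 0.244 ang -117.7
[ 0.42483274 -0.38644317  0.129     ] [-0.0052, 0.0006, 0.1496, -0.135, -0.1061, 0.3312]
```

View pics/wrist6.png

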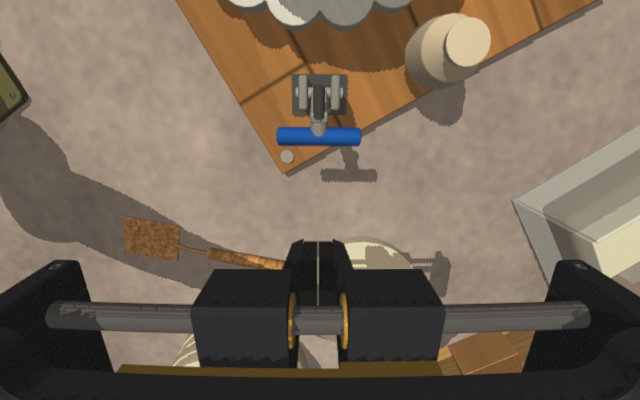

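Run:
```python
from look import *
p=r.snapshot('wrist');print(np.round(p['tool_from_camera'],3))
```

```text
[[-0.001 -0.95  -0.311  0.081]
 [ 1.    -0.001  0.     0.   ]
 [-0.    -0.311  0.95  -0.147]
 [ 0.     0.     0.     1.   ]]
```

Emit:
{"fn": "carry_out", "kwargs": {"commands": [[-0.005,0,0.04,0,0,0.3],[-0.005,0,0.08,0,0,0.3],[-0.005,0,0.12,0,0,0.3],[-0.005,0,0.149,0,0,0.3],[-0.005,0,0.149,0,0,0.3]]}}

```text
clock: 10.9
tool_pos: [0.422, -0.3858, 0.1269]
eef_rot: [0.859, 0.513, -0.001, -0.004]
contact_force: [-0.8, -0.4, 0.4]
opening: 0.005
```

Run:
```python
from look import *
st()
for a in (.30,.23):
  p3,q=pose(a,-118.2,.129,0,1)
  print(p3,cmd(p3,q))
```

```text
t 10.90 q [ 0.48  0.81  0.32  1.83 -0.43  0.58  0.58] pos [ 0.422  -0.3858  0.1269] F [-0.8 -0.4  0.4] op 0.00
[ 0.44373477 -0.35119104  0.129     ] [0.0408, 0.0027, -0.002, -0.4634, -0.198, -0.1261]
[ 0.47681332 -0.28949979  0.129     ] [0.1108, 0.0025, -0.0017, -0.4634, -0.198, -0.1261]
```

Emit:
{"fn": "carry_out", "kwargs": {"commands": [[0.015,0.002,-0.002,0,0,0],[0.03,0.002,-0.002,0,0,0],[0.04,0.002,-0.002,0,0,0],[0.05,0.002,-0.002,0,0,0],[0.06,0.002,-0.002,0,0,0],[0.07,0.002,-0.002,0,0,0],[0.08,0.002,-0.002,0,0,0],[0.088,0.002,-0.002,0,0,0],[0.096,0.002,-0.002,0,0,0],[0.104,0.002,-0.002,0,0,0],[0.11,0.002,-0.002,0,0,0],[0.11,0.002,-0.002,0,0,0]]}}

```text
clock: 12.1
tool_pos: [0.4777, -0.2925, 0.1318]
eef_rot: [0.859, 0.512, 0.0, -0.001]
contact_force: [0.2, -0.7, -0.0]
opening: 0.007
```

Run:
```python
from look import *
st()
p=snap('wrist','wrist7.png')
p=snap('scene','scene7.png')
for l in ('latch_bar','vase','red_post'):
    for d in r.spot_point(p,l)[:1]:
      x=np.array(d['xyz']);e=x[:2]-AX;print(l,np.round(x,3),round(d['p'],2),'r %.3f ang %.1f'%(np.hypot(*e),np.degrees(np.arctan2(e[1],e[0]))))
```

```text
t 12.10 q [ 0.27  0.79  0.35  1.87 -0.47  0.56  0.43] pos [ 0.4777 -0.2925  0.1318] F [ 0.2 -0.7 -0. ] op 0.01
latch_bar [ 0.498 -0.25   0.112] 0.72 r 0.186 ang -118.2
red_post [0.538 0.026 0.102] 0.73 r 0.122 ang 113.0
```

View pics/wrist7.png

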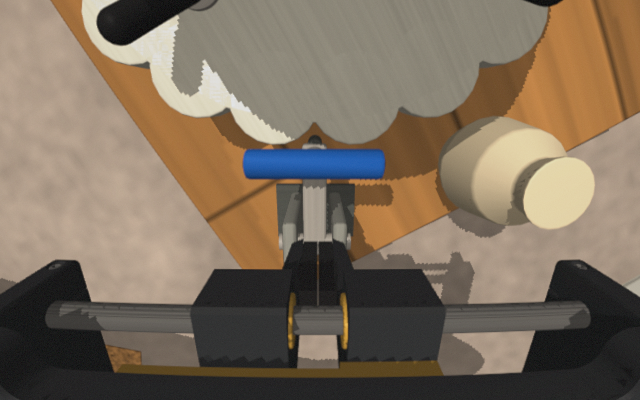

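View pics/scene7.png

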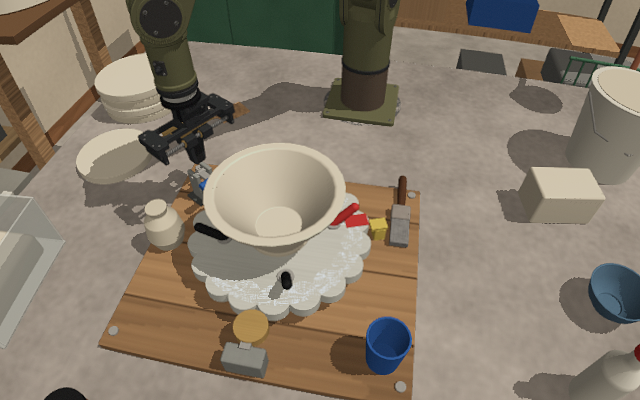

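Emit:
{"fn": "carry_out", "kwargs": {"commands": [[-0.03,0,-0.03,0,0,0],[-0.06,0,-0.08,0,0,0],[-0.08,0,-0.12,0,0,0],[-0.08,0,-0.14,0,0,0],[-0.08,0,-0.14,0,0,0]]}}

```text
clock: 12.85
tool_pos: [0.4393, -0.3673, 0.2756]
eef_rot: [0.86, 0.51, 0.001, 0.003]
contact_force: [-0.1, -0.5, 0.1]
opening: 0.005
```

Run:
```python
from look import *
st()
for c in('top','scene','wrist'):
  s=r.get_state();p=snap(c,c+'8.png')
  if c=='wrist':
    T=np.eye(4);T[:3,:3]=R.from_quat(s['eef_rot']).as_matrix();T[:3,3]=s['tool_pos'];p['extrinsics']=T@p['tool_from_camera']
  im=p['img'].copy()
  for ang in (1.92,1.7):
    a=-118.2;e=np.array([np.cos(np.radians(a)),np.sin(np.radians(a)),0]);t=np.array([-e[1],e[0],0])
    th=ang-np.radians(20);x=np.r_[AX,0]+e*(.245-.064*np.sin(th))+np.array([0,0,.087+.064*np.cos(th)])
    # home given: r=.185,z=.109
    if ang==1.92: x=np.r_[AX,0]+e*.185+np.array([0,0,.109])
    print(c,ang,np.round(x,3),[np.round(proj(p,x+k*t),1).tolist() for k in(-.04,0,.04)])
  hsv=cv2.cvtColor(im,cv2.COLOR_BGR2HSV);m=((hsv[...,0]>100)&(hsv[...,0]<125)&(hsv[...,1]>150)).astype('uint8')
  n,l,ss,cc=cv2.connectedComponentsWithStats(m);print([(ss[i].tolist(),np.round(cc[i],1).tolist()) for i in range(1,n) if ss[i,4]>30])
  for l in ('latch_bar','vase','red_post','pointer'):
    for d in r.spot_point(p,l)[:1]:
      x=np.array(d['xyz']);e=x[:2]-AX;print(c,l,np.round(x,3),round(d['p'],2),'r %.3f ang %.1f'%(np.hypot(*e),np.degrees(np.arctan2(e[1],e[0]))))
```

```text
t 12.85 q [ 0.34  0.61  0.47  1.71 -0.34  0.9   0.45] pos [ 0.4393 -0.3673  0.2756] F [-0.1 -0.5  0.1] op 0.00
top 1.92 [ 0.498 -0.25   0.109] [[413.5, 239.7], [421.7, 224.7], [429.7, 209.7]]
top 1.7 [ 0.499 -0.248  0.101] [[411.9, 239.2], [420.0, 224.3], [428.0, 209.4]]
[([243, 91, 29, 34, 764], [257.8, 107.0]), ([412, 209, 21, 31, 224], [422.5, 224.2])]
top latch_bar [ 0.499 -0.249  0.104] 0.89 r 0.184 ang -118.2
top vase [ 0.608 -0.332  0.02 ] 0.87 r 0.247 ang -84.7
top red_post [0.541 0.031 0.098] 0.93 r 0.126 ang 110.7
top pointer [0.512 0.101 0.059] 0.81 r 0.202 ang 111.4
scene 1.92 [ 0.498 -0.25   0.109] [[229.3, 166.8], [215.2, 176.8], [200.4, 187.2]]
scene 1.7 [ 0.499 -0.248  0.101] [[230.7, 170.0], [216.6, 180.0], [202.0, 190.5]]
[([466, 0, 73, 33, 1947], [502.6, 13.6]), ([199, 180, 7, 10, 36], [202.1, 184.6]), ([366, 317, 46, 58, 2032], [386.4, 344.4])]
scene latch_bar [ 0.493 -0.249  0.112] 0.62 r 0.186 ang -119.7
scene vase [ 0.613 -0.328  0.018] 0.95 r 0.242 ang -83.4
scene red_post [0.539 0.027 0.102] 0.69 r 0.123 ang 112.1
scene pointer [0.51  0.098 0.061] 0.94 r 0.200 ang 112.3
wrist 1.92 [ 0.498 -0.25   0.109] [[273.2, 52.7], [314.9, 52.2], [356.6, 52.1]]
wrist 1.7 [ 0.499 -0.248  0.101] [[274.3, 51.3], [315.0, 50.9], [355.7, 50.8]]
[([274, 42, 84, 20, 1546], [315.8, 51.2])]
wrist latch_bar [ 0.499 -0.252  0.109] 0.8 r 0.187 ang -117.6
wrist vase [ 0.611 -0.327  0.021] 0.83 r 0.241 ang -83.9
```

View pics/wrist8.png

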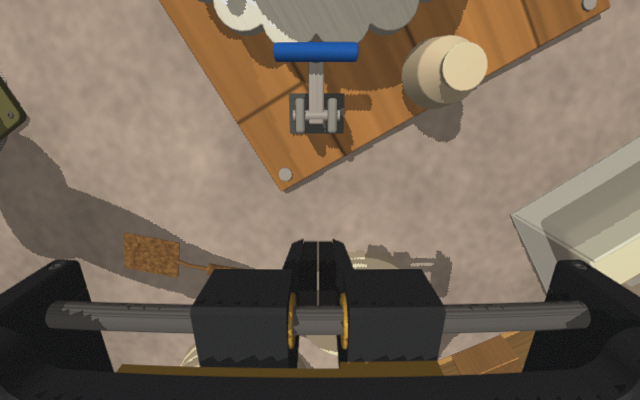

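View pics/scene8.png

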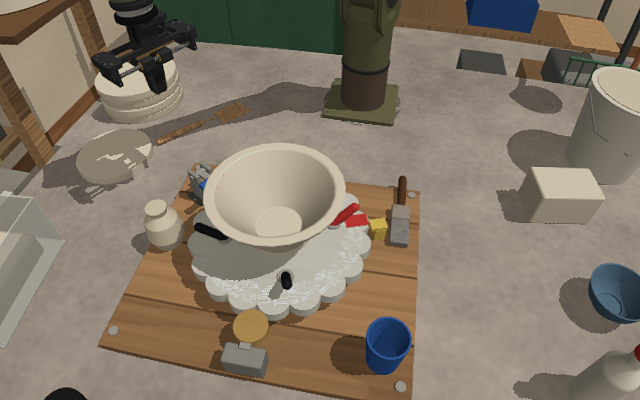

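Run:
```python
from look import *
print(r.finish_job()); st()
```

```text
the job is handed in; nothing more can be done
None
the job is handed in; nothing more can be done
```

The wheel is turned to the pointer and the catch is home in the rim. I handed the job in at about 13 s on the robot clock.

- **Wheel:** I straddled the red post with the fingers and the tool leaning out 45°, then turned the wheel about 46° counterclockwise and let go. It settled in its notch. The networks put the red post at 110.7° and 112.1° against the pointer at 111.4° and 112.3°, and the wrist picture shows the stripe ending at the pointer.
- **Catch:** I pushed the T-bar over the top from outside with the shut fingers, and it fell home by its own weight. The bar's centre was found at 184–187 mm from the axis and z = 104–112 mm. The given home position is 185 mm and 109 mm. In the last wrist and top pictures it sits within about 1 px of where home should project. I did not press it down or try to turn the wheel against it.
- **Mould and vase:** I kept the robot clear of the mould, and the wrist force readings stayed within about 3 N throughout. The vase was found where it started, to within about 5 mm, which is roughly the networks' accuracy.

The scene camera's view of the bar was mostly hidden by the mould, so its reading there is weaker than the others. No check failed or disagreed beyond that noise, and the arm was clear of everything at hand-in.

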